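Key and seat the lid of the sugar jar

TASK

Close the washed sugar jar against ants: with a fingertip against the blue rib, turn the white lid until the notch in its edge stands over the orange pin on the jar's collar, where the orange block is, then press the lid down until it is fully home on the collar. Do not lift the lid and do not force or hammer it on the glass jar; leave the other kitchen things where they are, and finish with the hand clear.

Things in the scene. Friction and masses are not known exactly. Their poses are not given: they have to be found in the camera images.
- jar: The large glass jar, standing in a round dark wooden ring stand (160 mm across, 18 mm high) screwed to the concrete step, so it cannot move. Glass 120 mm across; dark steel collar 132 mm across, its top 112 mm above the step. Origin: centre of the underside, on the step; z up; x points to the pin.
- pin (a point): Tip of the upright orange locating pin on the jar's collar: 8 mm across with a tapered tip (4 mm), 58 mm from the jar's axis, tip 123 mm above the step (11 mm above the collar). While the lid lies over it the pin is hidden, but an orange block (26 x 22 mm, 36 mm high, top 136 mm above the step, fixed) stands just outside the collar and the lid at the same bearing, 69 to 95 mm from the axis, and stays in view.
- notch (a point): Middle of the notch in the rim of the lid, at the height of the lid's top face, 58 mm from the lid's axis. The notch is a slot 14 mm wide, cut right through, open to the rim and 16 mm deep; a painted orange stripe (26 x 10 mm) on the lid points to it. Its own x axis points outward from the lid's axis.
- lid_center (a point): Centre of the top face of the lid, on the jar's axis. The lid is a flat white disc 132 mm across and 10 mm thick. At the start its top is 134 mm above the step and its underside 1 mm above the pin's tip; fully home its top is 122 mm above the step, lying on the collar. The top is bare apart from the rib.
- rib (a point): Middle of the top of the blue rib, an upright bar on the lid, fixed, 42 mm from the lid's axis and directly opposite the notch. The rib runs radially from 14 to 57 mm from the axis, is 12 mm thick and stands 24 mm above the lid's top. Pushed sideways at this point it turns the lid with about 1.5 N.
- lid_turn (a joint): Turn of the lid about the upright axis (rad), growing anticlockwise seen from above; the notch is over the pin at 0 and at any whole turn (6.283). The lid turns freely both ways without a stop while raised, with light friction, and stays where it is left. The start lies between 0.7 and 5.5.
- lid_press (a joint): How far the lid is pressed down (m): 0 at the start (raised, held by the friction of its rubber seal), 0.012 fully home; below 0 it is being lifted. With the notch over the pin (within about 4 mm) it takes about 4 to 7 N to push down, anywhere on the top, and stays down; otherwise the pin stops it after 1 to 3 mm.
- plate: Red plastic plate, loose, 210 mm across, 22 mm high. Origin: centre of the underside. To be left alone.
- ladle: Steel ladle lying on the step, loose, 325 mm long, about 30 mm high. To be left alone.
- mug: Blue mug, loose, 80 mm across, 85 mm high. Origin: centre of the underside. To be left alone.
- tin: Tin can with a yellow label, loose, 74 mm across, 100 mm high. Origin: centre of the underside. To be left alone.
- button_jar: Small green glass jar with a steel lid and red press button, loose, 72 mm across, 108 mm high. Origin: centre of the underside. To be left alone.
- pot: Tall aluminium pot, loose, 220 mm across, 210 mm high. Origin: centre of the underside. To be left alone.
- pot_lid: Aluminium lid with a black knob resting loose on the pot, 226 mm across, 38 mm high. Origin: centre of the underside. To be left alone.
Not all that is in view belongs to the job. What is meant by the jar is not red, and is the smaller of those in its own colour.

How it is judged:
By the outcome, as a careful person would: the job done as asked, in the order asked, and still so for the second after the job is handed in, with the robot touching nothing.
It also fails if it takes over 54 s, if anything falls off the work surface, if the arm or the gripper's body presses on something with over 40 N, if the wrist force passes 120 N, or if a joint passes its speed limit or range.

ROBOT

A 6-joint arm with a two-finger parallel gripper is mounted at the origin on the work surface. World frame = base frame: x ahead of the robot, y to its left, z up, the work surface at z = 0. Lengths are in m, angles in rad, forces in N, time in s.
With the tool pointing down it reaches from about 0.325 to 0.9 m from the base axis. Payload 3.5 kg.
Tool frame: the origin (TCP) lies on the centre line of the jaws, within the pads' length; the fingertips stand 22 mm ahead of it and the grasp point (between the pads) lies 3 mm ahead of it; z points along the fingers, y is the direction in which the jaws open and shut (so a half turn about z gives the same grasp; the last joint's range is limited). The gripper opens to 85 mm and grips with 20 to 120 N. Pads are 22 mm wide; open, the fingers measure 114 mm over their backs; the gripper's body (76 mm by 85 mm) begins 54 mm behind the grasp point. The pads swing forward as they close: fully open they stand 13 mm farther back than shut.
Start: joints at [-1.278, 0.276, -0.026, 1.268, 0, 1.467], TCP at [0.241, -0.577, 0.253] pointing down, gripper open.
Joint ranges: [-3.12, 3.12], [-0.85, 1.88], [-1.08, 1.24], [-1.95, 2.15], [-1.57, 1.53], [-3.14, 3.14]. Speed limits (rad/s): [2.57, 2.57, 3.14, 3.14, 3.14, 3.14].

INTERFACE

Orientations are given as a rotation vector (axis times angle).
In Python, from station import bot gives the robot as it stands. The module is installed in compiled form; this text tells all that it offers.
- The arm moves only by the tool apply_moves, never from a script. Its argument "deltas" is a list that holds one entry, the list of rows, each a list of 5 numbers: the opening, from -1 (shut) to 1 (fully open), then the shift along the tool's x, y, z in mm, then the turn about the tool's z in degrees. In form: [[[fingers, tx, ty, tz, spin], ...]]. A call has 1 to 8 rows; each row is the pose to reach, as a shift and turn from the pose commanded when the call began, along the tool's axes at that moment; what a row does not reach only later rows make up. A row lasts 1/12 s, in which the tool goes at most 41.7 mm and 7.16 degrees, less where a joint would pass 70% of its speed; a pose out of reach is approached as far as the arm can. A call with a gripper value outside its range is refused whole. The fingers move at their own pace and stop on an object; "squeeze" is the grip in N (left out, the last holds). Time passes only in rows, so rows that repeat a pose let the fingers close. It gives the time, the measured TCP pose, the force and the opening at its end, in the units of the state.
- bot.get_obs(): the state, without advancing time (a new reading comes with each control period).
- bot.capture(name): name is "scene" or "top" or "wrist"; returns the picture (480x640x3 uint8, blue, green, red); there is no depth.
- bot.camera_info(name): a dict with "intrinsics" (3x3 intrinsics, pixels), "camera_from_world" (4x4, takes a point from world to camera coordinates). Camera axes: x right, y down, z forward; pixel columns grow to the right and rows downward; lengths in m; the calibration is good to about 2 mm. A picture is of the moment at which its call begins: read the wrist's pose just before it. camera_info takes no time and is no camera call; for the wrist camera it gives the pose at the moment of the call.
- bot.finish_job(): hands the job in, once; it reports no verdict.
The state is a dict: "clock": time; "qpos": joint angles; "qvel": joint speeds; "effort": joint torques, N m; "tool_pos": TCP position; "tcp_rot": TCP orientation; "wrist_force": force on the tool from outside, world axes, zero at the start; "moment": the same for the moment, N m; "finger_gap": opening from 0.0 (shut) to 1.0 (fully open).
Only numpy, scipy, OpenCV 4.12 (cv2) and the standard library are available. Lean on these libraries where they do the work, as an engineer would, in place of code of your own. Each camera call takes 0.05 s, during which the arm holds its last target.

## Working session

There is one attempt and no reset: what is moved stays moved. The work goes in short steps, Python scripts to look and compute and a tool call to move; the robot and the scene stay as the last step left them, time stands still between calls to the robot, and variables do not carry over. Pictures are saved under pics/ and viewed, and the job is handed in when it is done.

Besides the shell and the picture viewer there is one more tool, called after "Request:" by a JSON object that holds its "fn" and its "kwargs". apply_moves: Moves the arm, as the interface text tells. Its arguments: {"type":"object","properties":{"deltas":{"type":"array","items":{"type":"array","items":{"type":"array","items":{"type":"number"}}}},"squeeze":{"type":"number"}},"required":["deltas"]}

```bash
mkdir -p pics; ls; python3 - <<'E'
from station import bot
import cv2,numpy as np
o=bot.get_obs();print(o['clock'],o['tool_pos'],o['tcp_rot'],o['finger_gap'])
for n in("scene","top"):
    i=bot.capture(n);cv2.imwrite(f"pics/{n}0.png",i)
    c=bot.camera_info(n);print(n,c)
E
```

```text
pics
0.0 [ 0.24073085 -0.5759709   0.25213549] [-3.07805630e+00 -6.17234504e-01  3.27194874e-04] 0.9985712580716498
scene {'intrinsics': array([[505.54206274,   0.        , 317.12090912],
       [  0.        , 505.54206274, 238.83742566],
       [  0.        ,   0.        ,   1.        ]]), 'camera_from_world': array([[ 0.74341743,  0.66880785,  0.00515525, -0.43026116],
       [ 0.37694193, -0.41260004, -0.82926232, -0.07798481],
       [-0.55249009,  0.61843129, -0.55883578,  1.72834573],
       [ 0.        ,  0.        ,  0.        ,  1.        ]])}
top {'intrinsics': array([[552.7590763 ,   0.        , 312.770756  ],
       [  0.        , 552.7590763 , 235.08114248],
       [  0.        ,   0.        ,   1.        ]]), 'camera_from_world': array([[-2.73833975e-03, -9.99812109e-01,  1.91897795e-02,
         3.21889735e-02],
       [-9.91104302e-01,  1.60093943e-04, -1.33087326e-01,
         5.79976048e-01],
       [ 1.33059248e-01, -1.93835113e-02, -9.90918521e-01,
         1.42835725e+00],
       [ 0.00000000e+00,  0.00000000e+00,  0.00000000e+00,
         1.00000000e+00]])}
```

View pics/scene0.png

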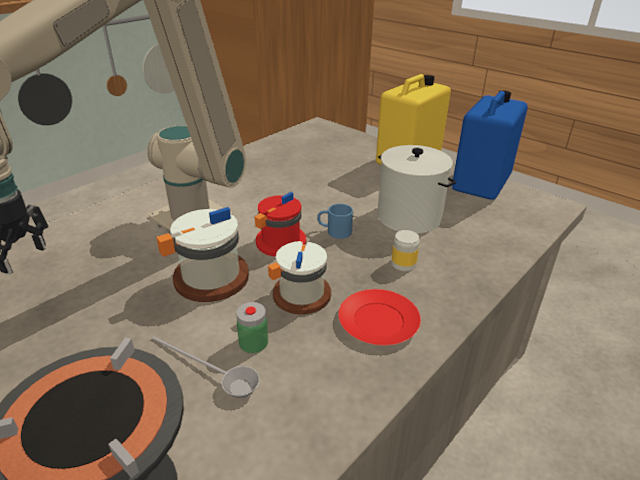

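View pics/top0.png

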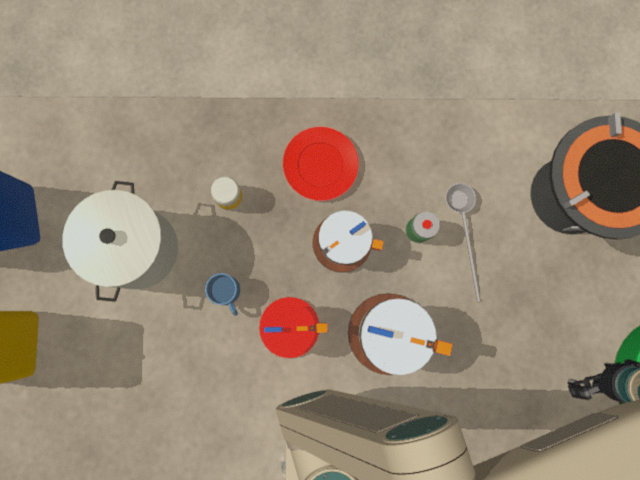

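Candidates for the jar in the top view are the large white one (397,336), the small white one (345,237) and the red one (290,327). The description (not red, the smaller of its colour) picks the small white one at (345,237), with its orange block at (377,244). Next I check that choice in a close crop and measure it.

```bash
cat > h.py <<'E'
import numpy as np,cv2
from station import bot
def ray(n,uv,z,info=None):
    c=info or bot.camera_info(n);K=c['intrinsics'];T=c['camera_from_world'];R=T[:3,:3];o=-R.T@T[:3,3]
    d=R.T@np.linalg.solve(K,[uv[0],uv[1],1.]);return o+d*(z-o[2])/d[2]
def proj(n,p):
    c=bot.camera_info(n);q=c['camera_from_world'][:3]@np.append(p,1);q=c['intrinsics']@q;return q[:2]/q[2]
def blobs(img,lo,hi,roi,amin=15):
    h=cv2.cvtColor(img,cv2.COLOR_BGR2HSV);m=cv2.inRange(h,np.array(lo),np.array(hi));k=np.zeros_like(m);x0,y0,x1,y1=roi;k[y0:y1,x0:x1]=255;m&=k
    n,l,s,c=cv2.connectedComponentsWithStats(m)
    return [(tuple(c[i].round(1)),int(s[i,4]),tuple(s[i,:4]),(l==i).astype(np.uint8)) for i in range(1,n) if s[i,4]>=amin]
ORG=((5,140,120),(20,255,255));BLU=((100,120,60),(125,255,255));WHT=((0,0,175),(180,45,255))
E
python3 - <<'E'
from h import *
t=cv2.imread('pics/top0.png');s=cv2.imread('pics/scene0.png')
a=cv2.resize(t[190:290,295:400],None,fx=5,fy=5,interpolation=cv2.INTER_CUBIC)[:500,:400*1+125]
cv2.imwrite('pics/croptop.png',cv2.resize(t[195:285,300:400],None,fx=6,fy=6))
cv2.imwrite('pics/cropscene.png',cv2.resize(s[225:320,255:345],None,fx=6,fy=6))
for n,i,roi in(('top',t,(305,200,395,285)),('scene',s,(260,230,340,320))):
  for nm,c in(('org',ORG),('blu',BLU),('wht',WHT)):
    for b in blobs(i,*c,roi):
      print(n,nm,b[:3])
      if nm=='wht':
        cs,_=cv2.findContours(b[3],cv2.RETR_EXTERNAL,cv2.CHAIN_APPROX_NONE);h=cv2.convexHull(cs[0]);e=cv2.fitEllipse(h);print(e, ray(n,e[0],.134))
      else: print({z:ray(n,b[0],z).round(4) for z in(.134,.158,.136)})
E
```

```text
top org ((np.float64(315.7), np.float64(238.3)), 55, (np.int32(314), np.int32(227), np.int32(5), np.int32(23)))
{0.134: array([0.5591, 0.026 , 0.134 ]), 0.158: array([0.5561, 0.0266, 0.158 ]), 0.136: array([0.5589, 0.026 , 0.136 ])}
top org ((np.float64(377.0), np.float64(244.3)), 107, (np.int32(371), np.int32(239), np.int32(13), np.int32(12)))
{0.134: array([ 0.5441, -0.126 ,  0.134 ]), 0.158: array([ 0.5413, -0.1227,  0.158 ]), 0.136: array([ 0.5439, -0.1257,  0.136 ])}
top org ((np.float64(333.7), np.float64(244.2)), 23, (np.int32(330), np.int32(241), np.int32(8), np.int32(7)))
{0.134: array([ 0.5444, -0.0185,  0.134 ]), 0.158: array([ 0.5416, -0.0172,  0.158 ]), 0.136: array([ 0.5442, -0.0184,  0.136 ])}
top org ((np.float64(336.9), np.float64(266.6)), 74, (np.int32(327), np.int32(260), np.int32(21), np.int32(11)))
{0.134: array([ 0.4889, -0.026 ,  0.134 ]), 0.158: array([ 0.487 , -0.0245,  0.158 ]), 0.136: array([ 0.4887, -0.0259,  0.136 ])}
top blu ((np.float64(357.2), np.float64(227.4)), 58, (np.int32(350), np.int32(222), np.int32(15), np.int32(12)))
{0.134: array([ 0.5865, -0
[... 887 characters left out ...]
4(303.9)), 17, (np.int32(313), np.int32(301), np.int32(7), np.int32(6)))
{0.134: array([ 0.7202, -0.161 ,  0.134 ]), 0.158: array([ 0.7384, -0.1813,  0.158 ]), 0.136: array([ 0.7217, -0.1627,  0.136 ])}
scene blu ((np.float64(298.7), np.float64(259.7)), 72, (np.int32(296), np.int32(252), np.int32(6), np.int32(16)))
{0.134: array([ 0.5726, -0.0649,  0.134 ]), 0.158: array([ 0.5955, -0.0882,  0.158 ]), 0.136: array([ 0.5745, -0.0668,  0.136 ])}
scene wht ((np.float64(301.0), np.float64(256.8)), 1132, (np.int32(276), np.int32(241), np.int32(51), np.int32(33)))
((300.927490234375, 256.9922180175781), (32.46400833129883, 50.84107971191406), 88.27960205078125) [ 0.56873891 -0.0524795   0.134     ]
```

View pics/croptop.png

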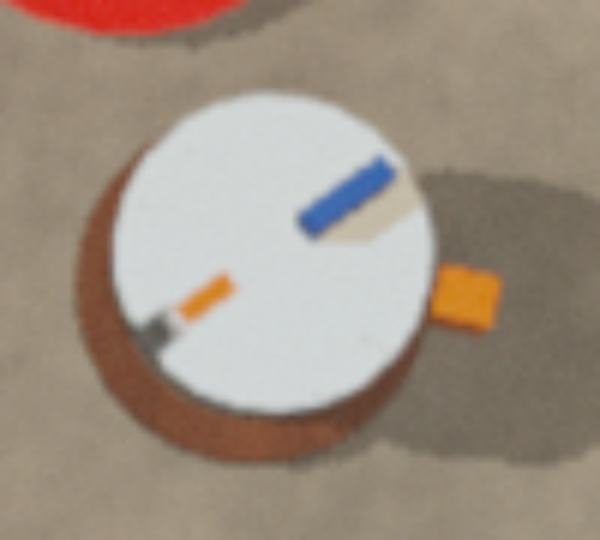

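View pics/cropscene.png

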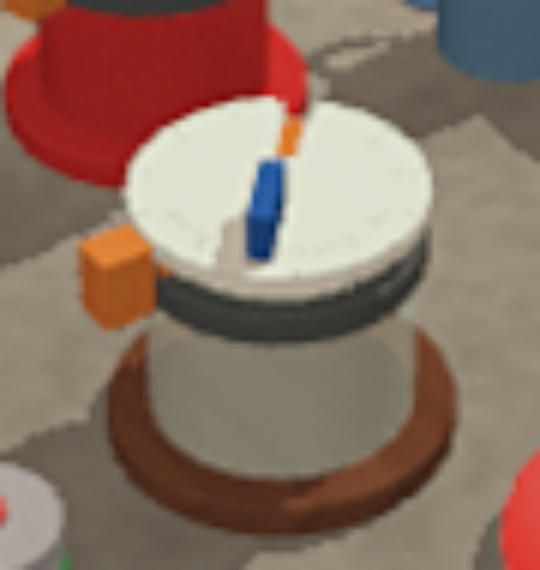

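The choice holds in the crop: white lid, blue rib at bearing about -56°, stripe and notch at about 124°, block at about 255°. Distances check out: block 81 mm (82 expected), rib 34 mm (35.5 expected). The lid therefore needs about +131° anticlockwise.

```bash
cat >> h.py <<'E'
from scipy.spatial.transform import Rotation as Ro
C=np.array([.5643,-.0473])
def pose():
    o=bot.get_obs();R=Ro.from_rotvec(o['tcp_rot']).as_matrix();return o,np.array(o['tool_pos']),R
def to(p,psi=None):
    o,t,R=pose();d=R.T@(np.array(p)-t)*1000;ps=np.degrees(np.arctan2(R[1,0],R[0,0]));
    print('t',o['clock'],'pos',t.round(4),'psi',ps.round(1),'F',np.round(o['wrist_force'],1),'q',np.round(o['qpos'],2),'gap',round(o['finger_gap'],2))
    print('shift',d.round(1),'spin',None if psi is None else round(-((psi-ps+180)%360-180),1))
def pt(b,r,back,z):
    b=np.radians(b);er=np.array([np.cos(b),np.sin(b)]);et=np.array([-er[1],er[0]]);return np.append(C+r*er-back*et,z)
E
python3 - <<'E'
from h import *
to(pt(-56,.040,.029,.230),34)
E
```

```text
t 0.1 pos [ 0.2408 -0.576   0.2522] psi 22.7 F [-0.4 -0.3 -0.3] q [-1.28  0.28 -0.03  1.27  0.    1.47] gap 1.0
shift [ 481.8 -318.1   23. ] spin -11.3
```

Request:
{"fn": "apply_moves", "kwargs": {"deltas": [[[-1,30,-20,0,-2],[-1,60,-40,0,-4],[-1,90,-60,0,-6],[-1,120,-80,0,-8],[-1,150,-99,0,-10],[-1,180,-119,0,-11],[-1,210,-139,0,-11],[-1,240,-159,0,-11]]], "squeeze": 20}}

```text
clock: 0.77
tool_pos: [0.4015, -0.3356, 0.2529]
tcp_rot: [-3.006, -0.909, 0.0]
wrist_force: [0.5, -0.9, 1.1]
finger_gap: 0.001
```

```bash
python3 - <<'E'
from h import *
to(pt(-56,.040,.029,.230),34)
E
```

```text
t 0.7667 pos [ 0.4015 -0.3356  0.2529] psi 33.7 F [ 0.5 -0.9  1.1] q [-0.82  0.1  -0.25  1.23  0.    1.73] gap 0.0
shift [ 266.6 -109.5   22.9] spin -0.3
```

Request:
{"fn": "apply_moves", "kwargs": {"deltas": [[[-1,35,-14,0,0],[-1,70,-28,0,0],[-1,105,-43,0,0],[-1,140,-57,0,0],[-1,175,-72,0,0],[-1,210,-86,5,0],[-1,245,-100,12,0],[-1,265,-109,20,0]]]}}

```text
clock: 1.43
tool_pos: [0.563, -0.0968, 0.2331]
tcp_rot: [-3.005, -0.914, -0.003]
wrist_force: [0.9, -0.6, 0.2]
finger_gap: 0.002
```

```bash
python3 - <<'E'
from h import *
to(pt(-56,.040,.029,.185),34)
i=bot.capture('wrist');cv2.imwrite('pics/w1.png',i)
i=bot.capture('scene');cv2.imwrite('pics/s1.png',cv2.resize(i[140:340,220:420],None,fx=3,fy=3))
to(pt(-56,.040,.029,.185),34)
E
```

```text
t 1.4333 pos [ 0.563  -0.0968  0.2331] psi 33.8 F [ 0.9 -0.6  0.2] q [-0.28  0.19 -0.18  1.2   0.    2.27] gap 0.0
shift [-0.3 -0.3 48.1] spin -0.2
t 1.5333 pos [ 0.5615 -0.0965  0.2313] psi 34.0 F [-1.6 -0.1  0.2] q [-0.28  0.19 -0.18  1.2   0.    2.26] gap 0.0
shift [ 0.9  0.9 46.3] spin -0.0
```

View pics/w1.png

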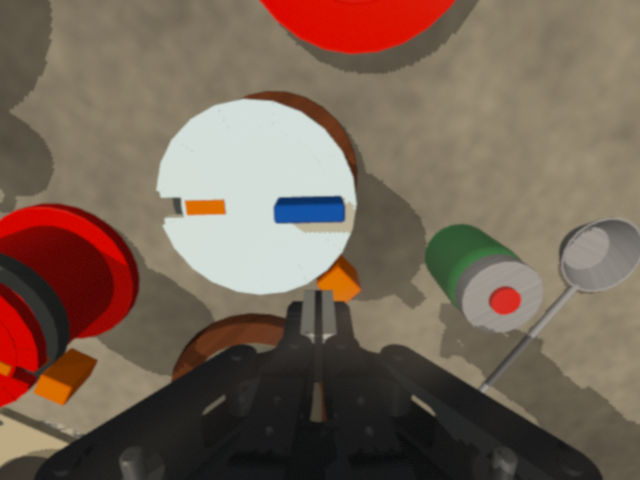

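View pics/s1.png

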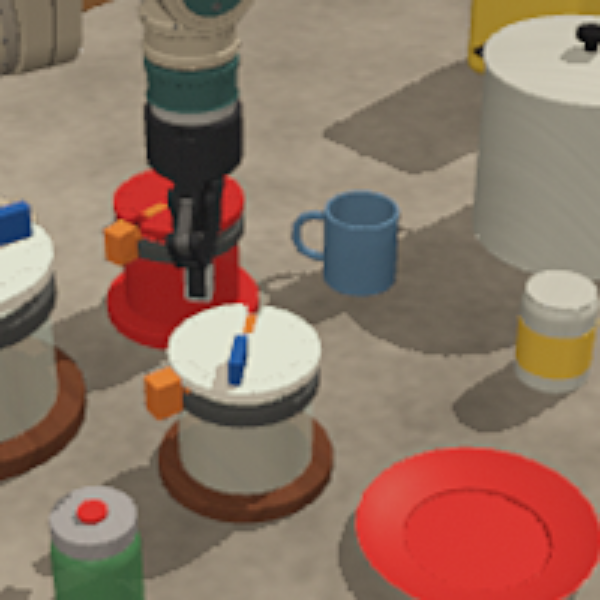

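```bash
python3 - <<'E'
from h import *
i=bot.capture('wrist');c=bot.camera_info('wrist')
o,t,R=pose()
for d in(0,.022,.035):
  print('tip',d,proj('wrist',t+R[:,2]*d).round(1))
roi=(150,80,375,310)
for nm,cc,z in(('org',ORG,.135),('blu',BLU,.158),('wht',WHT,.134)):
  for b in blobs(i,*cc,roi,60):
    if nm=='wht':
      cs,_=cv2.findContours(b[3],cv2.RETR_EXTERNAL,cv2.CHAIN_APPROX_NONE);cs=max(cs,key=cv2.contourArea);h=cv2.convexHull(cs)[:,0]
      P=np.array([ray('wrist',p,.134,c)[:2] for p in h]);A=np.c_[2*P,np.ones(len(P))];s=np.linalg.lstsq(A,(P**2).sum(1),rcond=None)[0];print('lid',s[:2],'r',np.sqrt(s[2]+s[:2]@s[:2]));C=s[:2]
    else:
      p=ray('wrist',b[0],z,c);print(nm,b[:3],p.round(4))
      r=p[:2]-np.array([.5643,-.0473]);print(np.hypot(*r),np.degrees(np.arctan2(r[1],r[0])))
E
```

```text
tip 0 [316.6 332. ]
tip 0.022 [316.8 305. ]
tip 0.035 [316.9 292. ]
org ((np.float64(205.8), np.float64(205.4)), 524, (np.int32(187), np.int32(199), np.int32(39), np.int32(14))) [ 0.5451 -0.0199  0.135 ]
0.033445868039062694 125.0058064377426
org ((np.float64(340.6), np.float64(284.0)), 1033, (np.int32(319), np.int32(263), np.int32(45), np.int32(41))) [ 0.5476 -0.1268  0.135 ]
0.081239286308279 -101.84993525280353
blu ((np.float64(311.3), np.float64(208.2)), 1678, (np.int32(276), np.int32(196), np.int32(71), np.int32(25))) [ 0.5875 -0.0759  0.158 ]
0.03681121856295974 -50.899753485741904
lid [ 0.56465806 -0.04782882] r 0.06605608656796115
```

Wrist view: lid centre (0.5647, -0.0478) with radius 66.1 mm (66 expected); notch bearing about 125°. Fingertips at about (318,292), clear of the rib at (311,208). Next I go down beside the rib, with the tips about 9 mm above the lid.

Request:
{"fn": "apply_moves", "kwargs": {"deltas": [[[-1,1,0,15,0],[-1,1,0,30,0],[-1,1,0,45,0],[-1,1,0,55,0],[-1,1,0,62,0],[-1,1,0,66,0],[-1,1,0,66,0]]]}}

```text
clock: 2.17
tool_pos: [0.5613, -0.0996, 0.1666]
tcp_rot: [-3.007, -0.909, 0.002]
wrist_force: [-1.1, 0.6, -0.6]
finger_gap: -0.002
```

```bash
sed -i 's/^C=.*/C=np.array([.5646,-.0477])/' h.py; python3 - <<'E'
from h import *
to(pt(-56,.040,.017,.165),34)
i=bot.capture('scene');cv2.imwrite('pics/s2.png',cv2.resize(i[190:330,230:370],None,fx=4,fy=4))
i=bot.capture('wrist');cv2.imwrite('pics/w2.png',i)
E
```

```text
t 2.1667 pos [ 0.5613 -0.0996  0.1666] psi 33.6 F [-1.1  0.6 -0.6] q [-0.29  0.24 -0.26  1.07 -0.    2.27] gap -0.0
shift [14.7 -1.3  1.6] spin -0.4
```

View pics/s2.png

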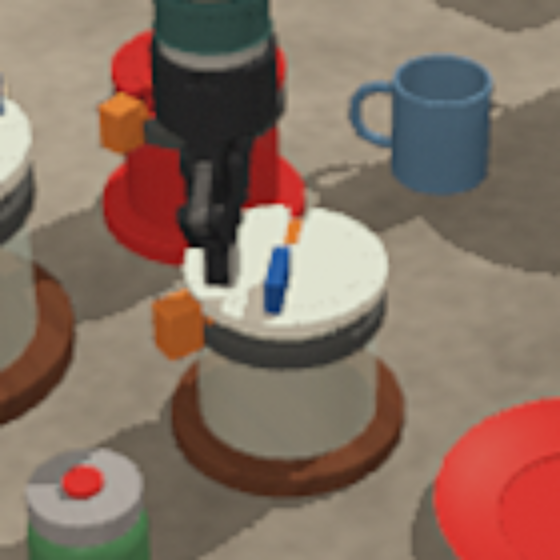

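View pics/w2.png

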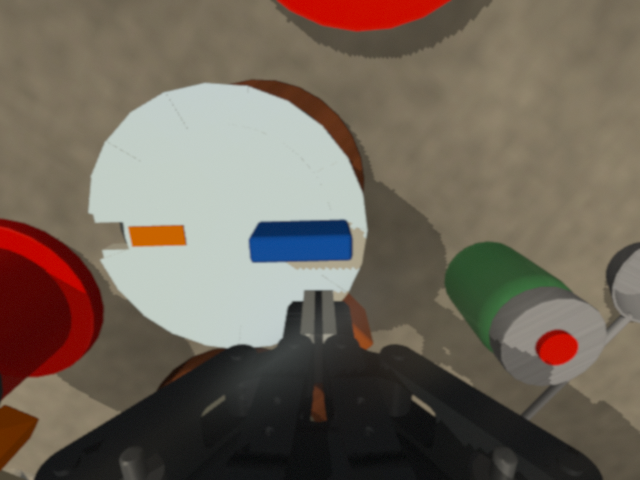

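Contact side is right: tip just clockwise of the rib with a gap of about 12 mm. Now I work out the arc numbers.

```bash
cat >> h.py <<'E'
def arc(bs,backs,z=.165,r=.040):
    o,t,R=pose();ps=np.degrees(np.arctan2(R[1,0],R[0,0]));to(t)
    for b,k in zip(bs,backs):
        d=R.T@(pt(b,r,k,z)-t)*1000;print(round(b,1),d.round(1),round(-((b+90-ps+180)%360-180),1))
E
python3 - <<'E'
from h import *
arc([-56,-56,-50,-44,-38,-32,-26,-20],[.023]+[.018]*7)
E
```

```text
t 2.2667 pos [ 0.5623 -0.0996  0.1679] psi 33.7 F [0.1 0.5 0.4] q [-0.29  0.24 -0.26  1.07 -0.    2.27] gap -0.0
shift [0. 0. 0.] spin None
-56 [ 7.9 -1.8  2.9] -0.3
-56 [12.9 -1.8  2.9] -0.3
-50 [17.2 -0.2  2.9] -6.3
-44 [21.6  1.   2.9] -12.3
-38 [26.2  1.7  2.9] -18.3
-32 [30.8  1.9  2.9] -24.3
-26 [35.3  1.7  2.9] -30.3
-20 [39.9  1.   2.9] -36.3
```

Request:
{"fn": "apply_moves", "kwargs": {"deltas": [[[-1,8,-2,2,0],[-1,13,-2,2,0],[-1,17,0,2,-6],[-1,21.5,1,2,-12],[-1,26,2,2,-18],[-1,31,2,2,-24],[-1,35,2,2,-30],[-1,40,1,2,-36]]]}}

```text
clock: 2.93
tool_pos: [0.5967, -0.0782, 0.1659]
tcp_rot: [2.572, 1.8, -0.001]
wrist_force: [-0.8, -3.0, 0.6]
finger_gap: -0.005
```

```bash
python3 - <<'E'
from h import *
arc([-14,-8,-2,4,10,16,22,28],[.018]*8)
i=bot.capture('wrist');cv2.imwrite('pics/w3.png',i)
E
```

```text
t 2.9333 pos [ 0.5967 -0.0782  0.1659] psi 70.0 F [-0.8 -3.   0.6] q [-0.24  0.29 -0.2   1.08 -0.    1.68] gap -0.0
shift [0. 0. 0.] spin None
-14 [4.  1.1 0.9] -6.0
-8 [8.4 2.3 0.9] -12.0
-2 [13.   3.   0.9] -18.0
4 [17.5  3.3  0.9] -24.0
10 [22.1  3.   0.8] -30.0
16 [26.7  2.3  0.8] -36.0
22 [31.1  1.2  0.8] -42.0
28 [35.4 -0.5  0.8] -48.0
```

View pics/w3.png

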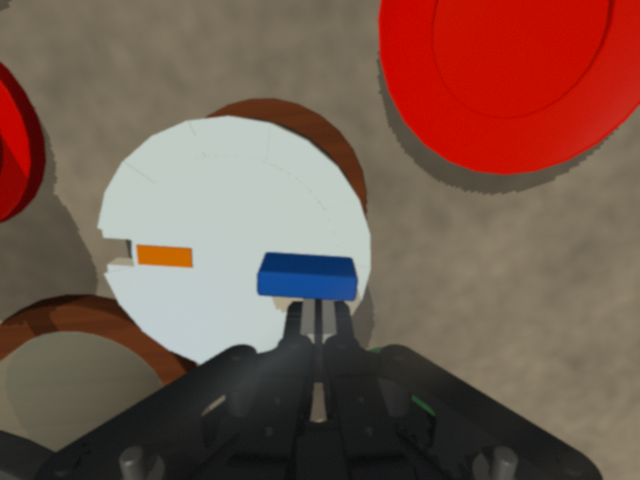

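In contact at (318,300), and the lid is following with about 3 N. I continue the arc.

Request:
{"fn": "apply_moves", "kwargs": {"deltas": [[[-1,4,1,1,-6],[-1,8.5,2,1,-12],[-1,13,3,1,-18],[-1,17.5,3,1,-24],[-1,22,3,1,-30],[-1,26.5,2,1,-36],[-1,31,1,1,-42],[-1,35.5,-0.5,1,-48]]]}}

```text
clock: 3.65
tool_pos: [0.6099, -0.0446, 0.1652]
tcp_rot: [1.62, 2.687, 0.001]
wrist_force: [1.4, -1.6, -1.5]
finger_gap: -0.001
```

```bash
python3 - <<'E'
from h import *
arc([34,40,46,52,58,64,64],[.018]*8)
E
```

```text
t 3.65 pos [ 0.6099 -0.0446  0.1652] psi 117.8 F [ 1.4 -1.6 -1.5] q [-0.18  0.31 -0.18  1.08 -0.    0.91] gap -0.0
shift [0. 0. 0.] spin None
34 [4.8 0.2 0.2] -6.2
40 [9.3 1.4 0.2] -12.2
46 [13.8  2.2  0.2] -18.2
52 [18.4  2.4  0.2] -24.2
58 [23.   2.2  0.2] -30.2
64 [27.5  1.5  0.2] -36.2
64 [27.5  1.5  0.2] -36.2
```

Request:
{"fn": "apply_moves", "kwargs": {"deltas": [[[-1,5,0,0,-6],[-1,9.5,1.5,0,-12],[-1,14,2,0,-18],[-1,18.5,2.5,0,-24],[-1,23,2,0,-30],[-1,27.5,1.5,0,-36],[-1,27.5,1.5,0,-36]]]}}

```text
clock: 4.23
tool_pos: [0.5975, -0.0185, 0.1652]
tcp_rot: [0.713, 3.057, 0.002]
wrist_force: [1.2, 0.7, 0.4]
finger_gap: -0.003
```

```bash
cat > m.py <<'E'
from h import *
import sys
k=sys.argv[1];zl=float(sys.argv[2]) if len(sys.argv)>2 else .134
def ang(n,i,c,uvs,z,info=None):
    p=ray(n,uvs,z,info)[:2]-C;return round(float(np.hypot(*p)),4),round(float(np.degrees(np.arctan2(p[1],p[0]))),1)
i=bot.capture('top');cv2.imwrite(f'pics/t{k}.png',cv2.resize(i[195:285,300:400],None,fx=6,fy=6))
for nm,cc,z in(('org',ORG,zl),('blu',BLU,zl+.024)):
    for b in blobs(i,*cc,(308,205,392,262),8): print('top',nm,b[:2],ang('top',i,0,b[0],z))
info=bot.camera_info('wrist');i=bot.capture('wrist');cv2.imwrite(f'pics/w{k}.png',i)
for nm,cc,z in(('org',ORG,zl),('blu',BLU,zl+.024)):
    for b in blobs(i,*cc,(20,60,620,310),80):
        r=ang('wrist',i,0,b[0],z,info)
        if r[0]<.1: print('wrist',nm,b[:2],r)
for b in blobs(i,*WHT,(20,60,620,470),5000):
    cs,_=cv2.findContours(b[3],cv2.RETR_EXTERNAL,cv2.CHAIN_APPROX_NONE);cs=max(cs,key=cv2.contourArea);h=cv2.convexHull(cs)[:,0]
    P=np.array([ray('wrist',p,zl,info)[:2] for p in h]);s=np.linalg.lstsq(np.c_[2*P,np.ones(len(P))],(P**2).sum(1),rcond=None)[0];print('lid',s[:2],np.sqrt(s[2]+s[:2]@s[:2]))
i=bot.capture('scene');cv2.imwrite(f'pics/s{k}.png',cv2.resize(i[215:320,245:350],None,fx=5,fy=5))
for b in blobs(i,*ORG,(262,235,335,290),6): print('scene',b[:3])
o,t,R=pose();to(t)
E
python3 m.py 4
```

```text
top org ((np.float64(377.0), np.float64(244.3)), 107) (0.0809, -104.7)
wrist org ((np.float64(89.7), np.float64(292.0)), 1988) (0.0761, -105.7)
wrist org ((np.float64(169.5), np.float64(268.8)), 941) (0.0329, -113.9)
wrist blu ((np.float64(311.7), np.float64(278.7)), 4033) (0.0376, 71.0)
lid [ 0.56558977 -0.04621761] 0.0656301657293886
scene ((np.float64(288.3), np.float64(257.9)), 14, (np.int32(285), np.int32(257), np.int32(8), np.int32(3)))
scene ((np.float64(274.3), np.float64(270.7)), 181, (np.int32(268), np.int32(262), np.int32(15), np.int32(18)))
t 4.3833 pos [ 0.5972 -0.0192  0.1649] psi 153.5 F [2.3 0.2 0.9] q [-0.14  0.29 -0.21  1.08  0.    0.32] gap 0.0
shift [0. 0. 0.] spin None
```

View pics/w4.png

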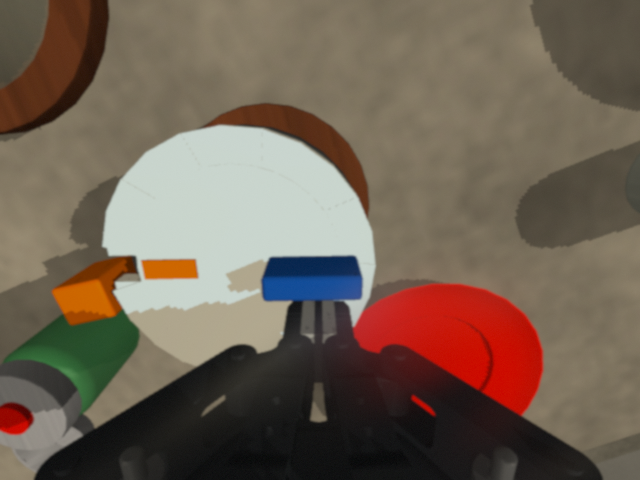

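View pics/s4.png

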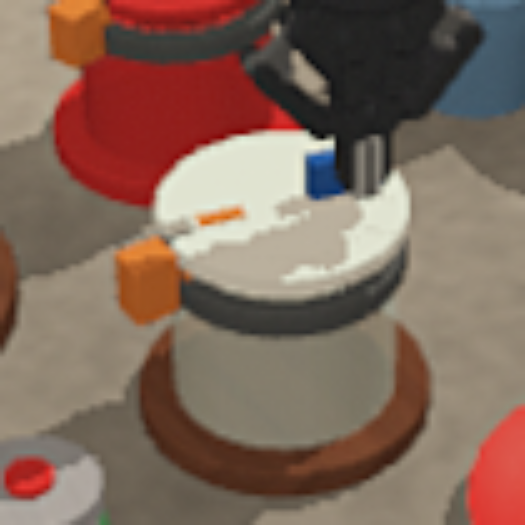

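View pics/t4.png

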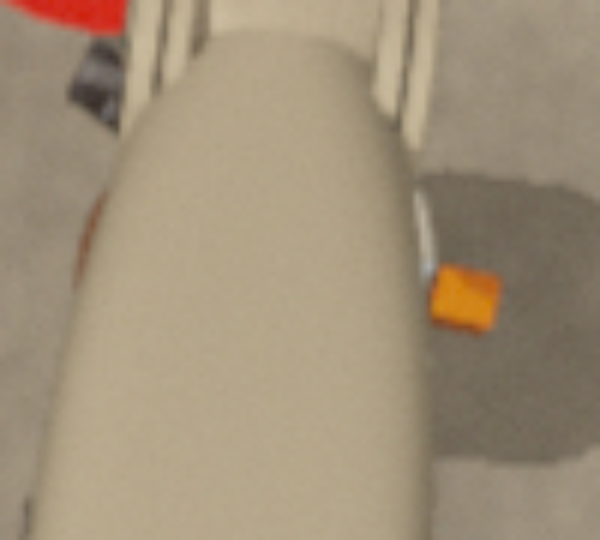

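Stripe at -114.3° and block at about -105°, so about 9.5° remain.

```bash
python3 - <<'E'
from h import *
arc([63.5,67,70,73],[.018]*8)
E
```

```text
t 4.3833 pos [ 0.5972 -0.0192  0.1649] psi 153.5 F [2.3 0.2 0.9] q [-0.14  0.29 -0.21  1.08  0.    0.32] gap 0.0
shift [0. 0. 0.] spin None
63.5 [-1.5 -0.1 -0.1] 0.0
67 [ 0.9  1.  -0.1] -3.5
70 [ 3.1  1.7 -0.1] -6.5
73 [ 5.3  2.4 -0.1] -9.5
```

Request:
{"fn": "apply_moves", "kwargs": {"deltas": [[[-1,2,1,0,-3],[-1,4,2,0,-6],[-1,6,2.5,0,-9],[-1,6,2.5,0,-9]]]}}

```text
clock: 4.72
tool_pos: [0.5926, -0.0146, 0.1648]
tcp_rot: [0.475, 3.104, 0.0]
wrist_force: [1.6, -0.4, 1.8]
finger_gap: -0.001
```

```bash
python3 m.py 5
```

```text
top org ((np.float64(376.7), np.float64(244.4)), 112) (0.0803, -105.0)
wrist org ((np.float64(82.4), np.float64(275.8)), 2840) (0.077, -103.5)
wrist org ((np.float64(170.3), np.float64(269.4)), 943) (0.033, -104.3)
wrist blu ((np.float64(312.9), np.float64(279.3)), 4076) (0.0375, 79.5)
lid [ 0.56566562 -0.04624304] 0.06564548193779202
scene ((np.float64(289.5), np.float64(259.0)), 14, (np.int32(286), np.int32(258), np.int32(8), np.int32(3)))
scene ((np.float64(274.3), np.float64(270.7)), 181, (np.int32(268), np.int32(263), np.int32(15), np.int32(17)))
t 4.8667 pos [ 0.5926 -0.0146  0.1647] psi 162.5 F [ 2.  -0.4  1.7] q [-0.13  0.28 -0.22  1.07  0.    0.17] gap 0.0
shift [0. 0. 0.] spin None
```

View pics/w5.png

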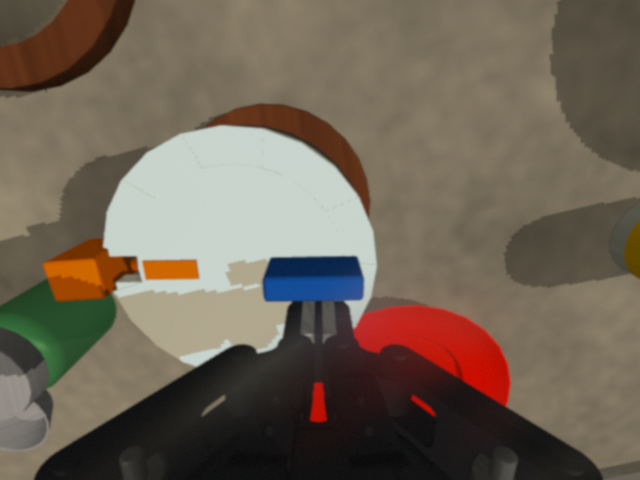

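View pics/s5.png

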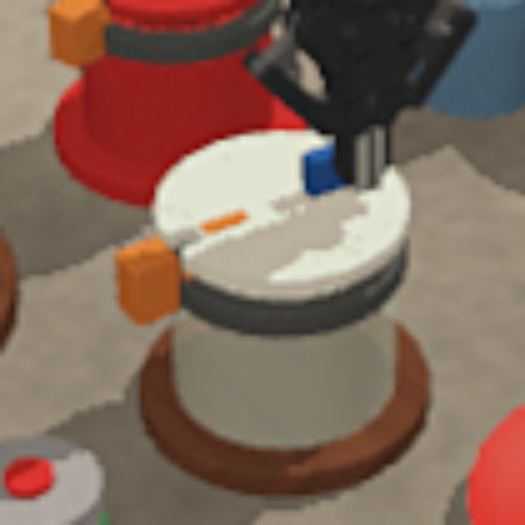

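```bash
python3 - <<'E'
import cv2
i=cv2.imread('pics/w5.png');cv2.imwrite('pics/w5c.png',cv2.resize(i[220:320,40:215],None,fx=4.5,fy=4.5,interpolation=cv2.INTER_CUBIC))
E
```

```text
(no output)
```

View pics/w5c.png

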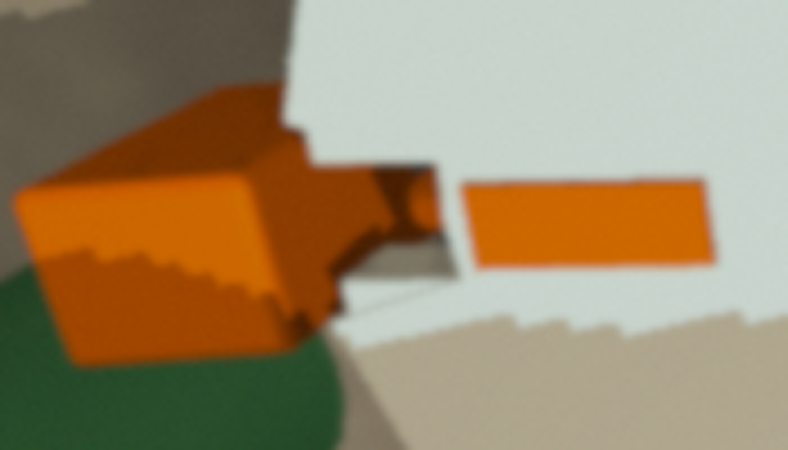

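```bash
python3 - <<'E'
from h import *
Cw=np.array([.5657,-.0462])
f=lambda u,v,z:ray('wrist',(40+u/4.5,220+v/4.5),z)[:2]
for nm,us,z in(('blk',[(15,190),(245,178),(297,350),(78,365)],.136),('notch',[(437,165),(460,278)],.134),('stripe',[(462,183),(705,180),(715,264),(478,268)],.134),('notchmouth',[(310,163),(340,285)],.134)):
    P=np.array([f(u,v,z) for u,v in us]);m=P.mean(0)
    for c in(Cw,C):
        r=m-c;print(nm,np.hypot(*r).round(4),np.degrees(np.arctan2(r[1],r[0])).round(2))
    if nm=='blk':
        d=(P[0]+P[3]-P[1]-P[2]);print('dir',np.degrees(np.arctan2(d[1],d[0])))
    if nm=='stripe':
        d=(P[0]+P[3]-P[1]-P[2]);print('dir',np.degrees(np.arctan2(d[1],d[0])))
E
```

```text
blk 0.0813 -103.02
blk 0.0796 -102.49
dir -103.67642077306238
notch 0.0498 -106.05
notch 0.048 -105.28
stripe 0.0344 -105.05
stripe 0.0327 -103.87
dir -106.53174876375851
notchmouth 0.0633 -106.07
notchmouth 0.0615 -105.47
```

In the one image the block is at -103.0 to -103.7° and the notch at about -106°, so I nudge about 2.5° further.

Request:
{"fn": "apply_moves", "kwargs": {"deltas": [[[-1,1,0.3,0,-1.5],[-1,2,0.7,0,-2.5],[-1,2,0.7,0,-2.5]]]}}

```text
clock: 5.12
tool_pos: [0.5906, -0.0133, 0.1646]
tcp_rot: [0.406, 3.115, 0.0]
wrist_force: [1.6, 0.1, 2.3]
finger_gap: -0.002
```

```bash
python3 m.py 6;python3 - <<'E'
import cv2
i=cv2.imread('pics/w6.png');cv2.imwrite('pics/w6c.png',cv2.resize(i[220:320,40:215],None,fx=4.5,fy=4.5,interpolation=cv2.INTER_CUBIC))
E
```

```text
top org ((np.float64(376.7), np.float64(244.3)), 113) (0.0802, -104.8)
wrist org ((np.float64(79.8), np.float64(271.3)), 2790) (0.0775, -103.3)
wrist org ((np.float64(170.6), np.float64(272.1)), 943) (0.0331, -100.4)
wrist blu ((np.float64(312.9), np.float64(279.4)), 4065) (0.0376, 83.1)
lid [ 0.56326111 -0.04383296] 0.06334491078854977
scene ((np.float64(289.8), np.float64(259.4)), 18, (np.int32(286), np.int32(258), np.int32(9), np.int32(4)))
scene ((np.float64(274.4), np.float64(270.7)), 184, (np.int32(268), np.int32(262), np.int32(15), np.int32(18)))
t 5.2667 pos [ 0.5905 -0.0133  0.1644] psi 165.1 F [1.8 0.1 1.5] q [-0.13  0.28 -0.22  1.07 -0.    0.13] gap -0.0
shift [0. 0. 0.] spin None
```

View pics/w6c.png

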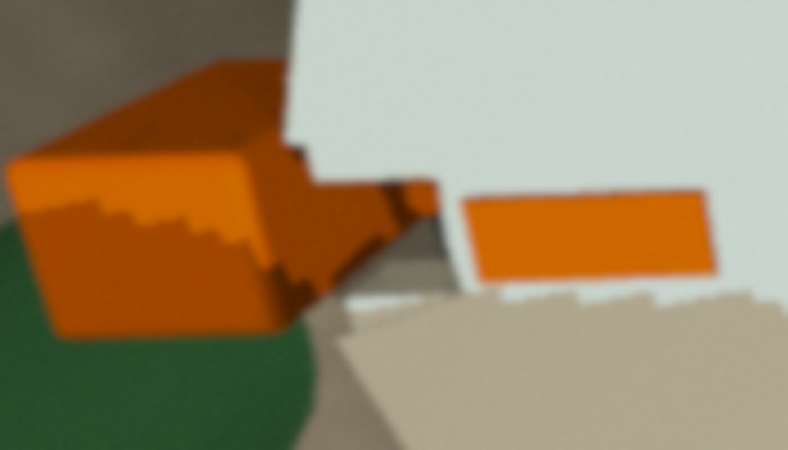

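```bash
cat > k.py <<'E'
from h import *
Cw=np.array([.5657,-.0462])
def run(sets):
  f=lambda u,v,z:ray('wrist',(40+u/4.5,220+v/4.5),z)[:2]
  for nm,us,z in sets:
    P=np.array([f(u,v,z) for u,v in us]);m=P.mean(0)
    print(nm,[(np.hypot(*(m-c)).round(4),np.degrees(np.arctan2(*(m-c)[::-1])).round(2)) for c in(Cw,C)], 'dir',np.degrees(np.arctan2(*(P[0]+P[3]-P[1]-P[2])[::-1])) if len(P)==4 else '')
E
python3 - <<'E'
from k import *
run([('blk',[(8,162),(243,153),(290,332),(62,338)],.136),('notch',[(437,182),(460,293)],.134),('stripe',[(462,200),(705,190),(717,272),(482,283)],.134),('mouth',[(312,182),(345,300)],.134)])
E
```

```text
blk [(np.float64(0.0811), np.float64(-103.09)), (np.float64(0.0794), np.float64(-102.56))] dir -102.84591728471409
notch [(np.float64(0.05), np.float64(-102.26)), (np.float64(0.0483), np.float64(-101.37))] dir 
stripe [(np.float64(0.0344), np.float64(-101.4)), (np.float64(0.0327), np.float64(-100.03))] dir -102.11061702401426
mouth [(np.float64(0.0632), np.float64(-102.41)), (np.float64(0.0615), np.float64(-101.71))] dir
```

Aligned in the wrist view: notch -102.3°, block -103.1°, a difference under 1° (about 0.8 mm, tolerance 4). Now I back off the rib, rise, and look again.

Request:
{"fn": "apply_moves", "kwargs": {"deltas": [[[-1,-5,0,0,0],[-1,-10,0,0,0],[-1,-12,0,-15,0],[-1,-12,0,-35,0],[-1,-12,0,-60,0],[-1,-12,0,-60,0]]]}}

```text
clock: 5.77
tool_pos: [0.6045, -0.0168, 0.2287]
tcp_rot: [0.405, 3.109, -0.0]
wrist_force: [0.9, -0.5, 0.7]
finger_gap: 0.002
```

```bash
python3 m.py 7;python3 - <<'E'
from h import *
to(np.append(C-.008*np.array([np.cos(np.radians(75.5)),np.sin(np.radians(75.5))]),.185))
E
```

```text
top org ((np.float64(377.5), np.float64(244.1)), 100) (0.082, -104.1)
wrist org ((np.float64(137.7), np.float64(211.9)), 1751) (0.0778, -103.0)
wrist org ((np.float64(206.8), np.float64(211.8)), 539) (0.0329, -100.6)
wrist blu ((np.float64(314.1), np.float64(212.8)), 1756) (0.0373, 80.3)
lid [ 0.565781   -0.04637029] 0.06579115917839799
scene ((np.float64(289.5), np.float64(259.6)), 16, (np.int32(286), np.int32(258), np.int32(8), np.int32(4)))
scene ((np.float64(274.4), np.float64(270.6)), 186, (np.int32(268), np.int32(262), np.int32(15), np.int32(18)))
t 5.9167 pos [ 0.6016 -0.0163  0.2237] psi 165.2 F [ 0.3  1.2 -0. ] q [-0.13  0.25 -0.12  1.2  -0.    0.12] gap 0.01
shift [0. 0. 0.] spin None
t 5.9167 pos [ 0.6016 -0.0163  0.2237] psi 165.2 F [ 0.3  1.2 -0. ] q [-0.13  0.25 -0.12  1.2  -0.    0.12] gap 0.01
shift [ 27.6 -47.8  38.8] spin None
```

View pics/w7.png

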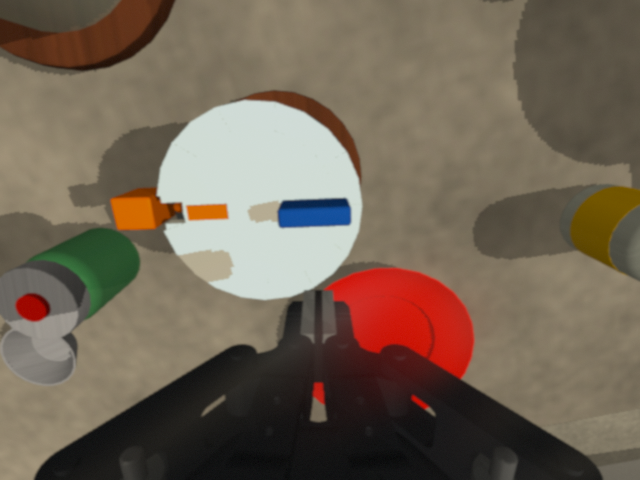

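View pics/s7.png

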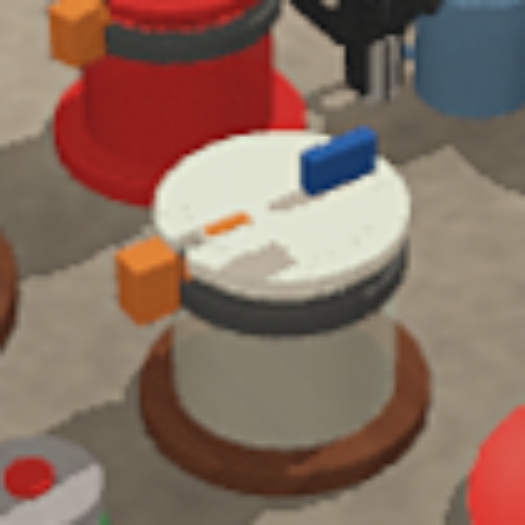

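```bash
python3 - <<'E'
import cv2
i=cv2.imread('pics/w7.png');cv2.imwrite('pics/w7c.png',cv2.resize(i[180:250,100:240],None,fx=5.5,fy=5.5,interpolation=cv2.INTER_CUBIC))
E
```

```text
(no output)
```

View pics/w7c.png

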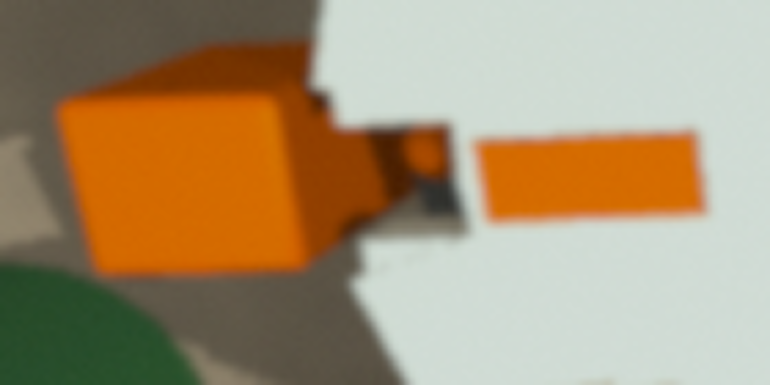

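Block, notch and stripe lie on one line within about 0.5 mm. Now move over the lid's centre and descend.

Request:
{"fn": "apply_moves", "kwargs": {"deltas": [[[-1,14,-24,0,0],[-1,27.5,-48,0,0],[-1,27.5,-48,15,0],[-1,27.5,-48,30,0],[-1,27.5,-48,45,0],[-1,27.5,-48,55,0],[-1,27.5,-48,60,0],[-1,27.5,-48,60,0]]]}}

```text
clock: 6.58
tool_pos: [0.5613, -0.0552, 0.1619]
tcp_rot: [-0.405, -3.111, -0.001]
wrist_force: [-0.5, 0.2, 0.6]
finger_gap: -0.002
```

```bash
python3 - <<'E'
from h import *
to([*C,.156])
i=bot.capture('scene');cv2.imwrite('pics/s8.png',cv2.resize(i[215:320,245:350],None,fx=5,fy=5))
E
```

```text
t 6.5833 pos [ 0.5613 -0.0552  0.1619] psi 165.2 F [-0.5  0.2  0.6] q [-0.21  0.24 -0.28  1.06  0.    0.05] gap -0.0
shift [-1.3  8.1  5.9] spin None
```

View pics/s8.png

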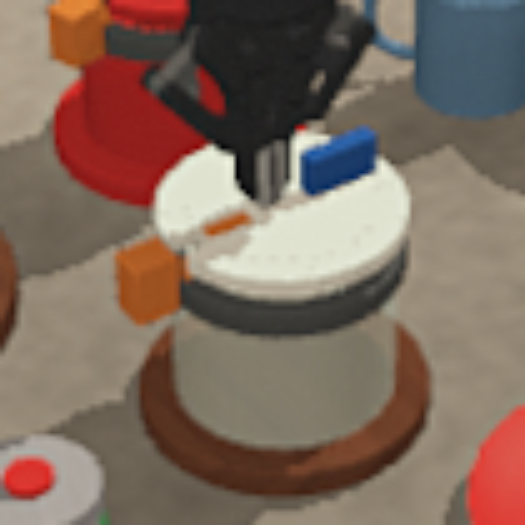

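Request:
{"fn": "apply_moves", "kwargs": {"deltas": [[[-1,0,0,2,0],[-1,0,0,4,0],[-1,0,0,6,0],[-1,0,0,7,0],[-1,0,0,8,0],[-1,0,0,9,0],[-1,0,0,9,0]]]}}

```text
clock: 7.22
tool_pos: [0.5632, -0.0557, 0.1558]
tcp_rot: [0.405, 3.115, -0.0]
wrist_force: [-0.5, -0.4, 1.9]
finger_gap: -0.0
```

Request:
{"fn": "apply_moves", "kwargs": {"deltas": [[[-1,0,0,0.5,0],[-1,0,0,1,0],[-1,0,0,1.5,0],[-1,0,0,2,0],[-1,0,0,2.5,0],[-1,0,0,3,0],[-1,0,0,3,0]]]}}

```text
clock: 7.8
tool_pos: [0.5632, -0.0557, 0.1531]
tcp_rot: [0.405, 3.115, -0.0]
wrist_force: [-0.9, 1.0, 5.2]
finger_gap: 0.003
```

Request:
{"fn": "apply_moves", "kwargs": {"deltas": [[[-1,0,0,0.5,0],[-1,0,0,1,0],[-1,0,0,1.5,0],[-1,0,0,2,0],[-1,0,0,2.5,0],[-1,0,0,3,0],[-1,0,0,3,0]]]}}

```text
clock: 8.38
tool_pos: [0.5633, -0.0557, 0.15]
tcp_rot: [0.405, 3.115, -0.0]
wrist_force: [-0.9, 1.1, 4.6]
finger_gap: -0.001
```

The lid is going down steadily at about 5 N.

Request:
{"fn": "apply_moves", "kwargs": {"deltas": [[[-1,0,0,0.6,0],[-1,0,0,1.2,0],[-1,0,0,1.8,0],[-1,0,0,2.4,0],[-1,0,0,3,0],[-1,0,0,3.6,0],[-1,0,0,4,0],[-1,0,0,4,0]]]}}

```text
clock: 9.05
tool_pos: [0.5632, -0.0557, 0.146]
tcp_rot: [0.405, 3.115, -0.0]
wrist_force: [-2.9, 0.6, 4.3]
finger_gap: 0.0
```

Request:
{"fn": "apply_moves", "kwargs": {"deltas": [[[-1,0,0,0.5,0],[-1,0,0,1,0],[-1,0,0,1.5,0],[-1,0,0,2,0],[-1,0,0,2,0]]]}}

```text
clock: 9.47
tool_pos: [0.5632, -0.0557, 0.144]
tcp_rot: [0.405, 3.115, -0.0]
wrist_force: [-1.4, 0.2, 4.8]
finger_gap: -0.001
```

Nearly home (0.144 expected). I go on in small steps until the force rises.

Request:
{"fn": "apply_moves", "kwargs": {"deltas": [[[-1,0,0,0.4,0],[-1,0,0,0.8,0],[-1,0,0,0.8,0]]]}}

```text
clock: 9.72
tool_pos: [0.5633, -0.0557, 0.144]
tcp_rot: [0.405, 3.115, -0.0]
wrist_force: [-3.6, 0.6, 9.3]
finger_gap: 0.001
```

Request:
{"fn": "apply_moves", "kwargs": {"deltas": [[[-1,0,0,0.4,0],[-1,0,0,0.4,0]]]}}

```text
clock: 9.88
tool_pos: [0.5633, -0.0557, 0.1439]
tcp_rot: [0.405, 3.114, -0.0]
wrist_force: [-3.7, 0.6, 11.3]
finger_gap: -0.003
```

The force has risen with no further travel, so it is seated. Now I retreat straight up, then back to one side to look.

Request:
{"fn": "apply_moves", "kwargs": {"deltas": [[[-1,0,0,-3,0],[-1,0,0,-15,0],[-1,0,0,-40,0],[-1,0,0,-70,0],[-1,0,0,-100,0],[-1,0,0,-120,0],[-1,0,0,-120,0]]]}}

```text
clock: 10.47
tool_pos: [0.5663, -0.0563, 0.2683]
tcp_rot: [0.404, 3.105, -0.001]
wrist_force: [0.7, -0.5, 1.0]
finger_gap: -0.002
```

```bash
python3 m.py 9 .122; python3 - <<'E'
from h import *
to([.35,-.38,.265])
E
```

```text
top org ((np.float64(315.6), np.float64(236.0)), 42) (0.0736, 88.5)
top blu ((np.float64(331.4), np.float64(233.2)), 65) (0.0357, 80.9)
wrist org ((np.float64(229.0), np.float64(229.5)), 1325) (0.0816, -101.9)
wrist org ((np.float64(260.3), np.float64(226.4)), 82) (0.0557, -103.3)
wrist org ((np.float64(288.7), np.float64(227.5)), 322) (0.0326, -100.6)
wrist blu ((np.float64(377.5), np.float64(229.1)), 1122) (0.036, 81.6)
lid [ 0.56581556 -0.04616728] 0.06593582751305756
scene ((np.float64(290.2), np.float64(263.2)), 17, (np.int32(286), np.int32(261), np.int32(9), np.int32(5)))
scene ((np.float64(274.4), np.float64(270.8)), 182, (np.int32(268), np.int32(263), np.int32(16), np.int32(17)))
t 10.6167 pos [ 0.5628 -0.0556  0.2619] psi 165.2 F [ 0.5 -0.7 -0.1] q [-0.21  0.17 -0.15  1.26  0.    0.05] gap 0.0
shift [0. 0. 0.] spin None
t 10.6167 pos [ 0.5628 -0.0556  0.2619] psi 165.2 F [ 0.5 -0.7 -0.1] q [-0.21  0.17 -0.15  1.26  0.    0.05] gap 0.0
shift [ 122.8 -368.    -3.1] spin None
```

View pics/s9.png

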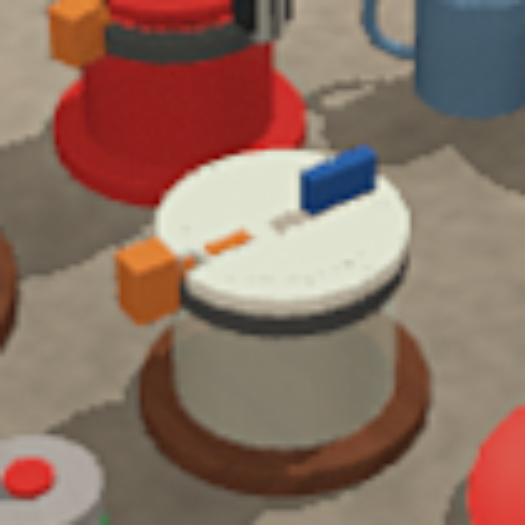

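View pics/w9.png

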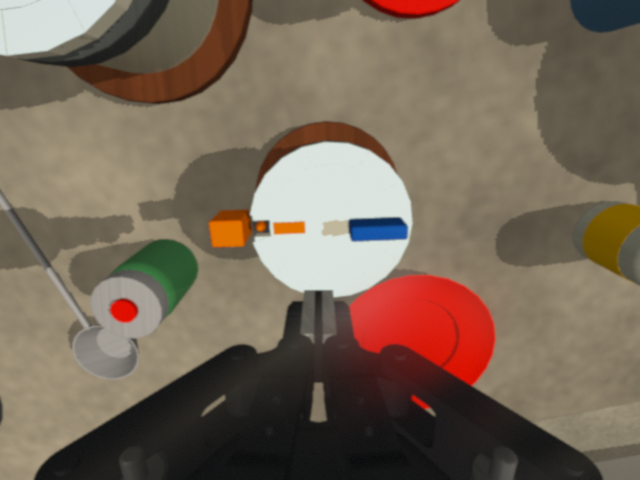

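```bash
python3 - <<'E'
from h import *
i=bot.capture('scene');a=cv2.imread('pics/scene0.png')
d=(cv2.absdiff(i,a).max(2)>50).astype(np.uint8)
print([(b,d[y0:y1,x0:x1].sum()) for b,(x0,y0,x1,y1) in dict(plate=(335,285,425,350),ladle=(150,330,262,400),green=(235,300,270,352),tin=(390,230,420,272),mug=(315,200,356,240),pot=(372,143,458,232)).items()])
print(bot.finish_job())
E
```

```text
[('plate', np.uint64(0)), ('ladle', np.uint64(56)), ('green', np.uint64(1)), ('tin', np.uint64(0)), ('mug', np.uint64(0)), ('pot', np.uint64(0))]
the job is handed in; nothing more can be done
None
```

The sugar jar is closed: the lid's notch stands over the orange pin, the lid is fully down on the collar, and the job is handed in at about 11 s of the 54 s allowed.

**What I did:** I picked the smaller of the two white jars. With a shut fingertip on the blue rib I turned the lid about 130° anticlockwise, then pressed it down near its centre. It went down 12 mm at about 5 N. At the bottom the force rose to 9–11 N with no further travel. I then lifted the hand straight up, clear of everything.

**Checks that agreed:**
- Before pressing, the notch lined up with the block to within about 1 mm in two wrist views.
- Afterwards the pin is visible in the notch. With the lid's top taken at 122 mm height, its radius measures 65.9 mm, matching the 66 mm given. No force is left on the wrist.
- In a before-and-after scene comparison, the plate, mug, tin and pot show no change and the button jar one pixel.

**Checks that disagreed:**
- The top camera put the block about 1.5–2° away from where the wrist camera put it. I went by the wrist camera because it showed notch and block in one picture.
- The ladle's area in the scene comparison differed by 56 pixels. This may be the arm's shadow, since the hand never came down near it, but I did not check further.

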